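# Roll the pin aside onto the blue strip

### The arm

A 6-joint arm with a two-finger parallel gripper is mounted at the origin on the work surface. World frame = base frame: x ahead of the robot, y to its left, z up, the work surface at z = 0. Lengths are in m, angles in degrees, forces in N, time in s.
With the tool pointing down it reaches from about 0.35 to 0.875 m from the base axis. Payload 4.2 kg.
Tool frame: the origin (TCP) lies where the fingers leave the gripper's body, on its centre line; the fingertips stand 70 mm ahead of it and the grasp point (between the pads) lies 51 mm ahead of it; z points along the fingers, y is the direction in which the jaws open and shut (so a half turn about z gives the same grasp; the last joint's range is limited). The gripper opens to 87 mm and grips with 3 to 60 N. Pads are 19 mm wide; open, the fingers measure 117 mm over their backs; the gripper's body (75 mm by 190 mm) begins 51 mm behind the grasp point.
Start: joints at [-51.188, 22.042, 0.453, 0, -68.411, -14.817], TCP at [0.254, -0.571, 0.292] pointing down, gripper open.
Joint ranges: [-179.83, 179.83], [-69.29, 118.12], [-61.27, 80.66], [-181.25, 117.63], [-171.15, -9.14], [-177.46, 177.46]. Speed limits (degrees/s): [159.86, 159.86, 180, 180, 180, 180].

### API

Orientations are given as a 3x3 rotation matrix whose columns are the frame's x, y, z axes.
In Python, from station import sense, cams, job gives the robot as it stands. The module is installed in compiled form; this text tells all that it offers.
- The arm moves only by the shell command python3 -m handwheel 'ROWS'. ROWS is JSON, a list of rows, each a list of 5 numbers: the shift along the tool's x, y, z in cm, then the turn about the tool's z in degrees, then the opening, from 0 (shut) to 1 (fully open). A call has 1 to 10 rows; each row shifts and turns the commanded pose from where the row before left it, along the tool's axes as they then stand; what a row does not reach is not made up. A row lasts 1/8 s, in which the tool goes at most 62.5 mm and 10.7 degrees, less where a joint would pass 70% of its speed; a pose out of reach is approached as far as the arm can. A call with a gripper value outside its range is refused whole. The fingers move at their own pace and stop on an object; the grip force is fixed at half the most. Time passes only in rows, so rows that do not move let the fingers close. It gives the time, the measured TCP pose, the force and the opening at its end, in the units of the state.
- sense(): the state, without advancing time (a new reading comes with each control period).
- cams.capture(name): name is "side" or "top" or "wrist"; returns the picture (420x560x3 uint8, red, green, blue); there is no depth.
- cams.camera_params(name): a dict with "fx", "fy", "cx", "cy" (pixels), "origin" and "rotation" of the camera in the world. Camera axes: x right, y down, z forward; pixel columns grow to the right and rows downward; lengths in m; the calibration is good to about 2 mm. A picture is of the moment at which its call begins: read the wrist's pose just before it. camera_params takes no time and is no camera call; for the wrist camera it gives the pose at the moment of the call.
- job.finish_job(): hands the job in, once; it reports no verdict.
The state is a dict: "time_s": time; "joints": joint angles; "joint_velocities": joint speeds; "effort": joint torques, N m; "tcp_pos": TCP position; "ee_rot": TCP orientation; "wrist_force": force on the tool from outside, world axes, zero at the start; "moment": the same for the moment, N m; "gripper_width": opening from 0.0 (shut) to 1.0 (fully open).
Only numpy, scipy, OpenCV 4.12 (cv2) and the standard library are available. Lean on these libraries where they do the work, as an engineer would, in place of code of your own. Each camera call takes 0.05 s, during which the arm holds its last target. There are 200 camera calls.

### The job

The rolling pin is in the way in the middle of the pastry slab. Push along the top of its barrel with your fingertips so that it rolls to the blue strip and stops there, lying along the strip and centred over it. Touch only the top of the pin, never pinch or lift it or let it leave the slab, and leave everything else where it stands.

Things in the scene. Friction and masses are not known exactly. Their poses are not given: they have to be found in the camera images.
- rolling_pin: wooden rolling pin on the slab: pale barrel 68 mm in diameter, 190 mm long, a darker 27 mm thick handle fixed at each end (340 mm overall), about 0.55 kg. Origin at its centre on its axis, 54 mm above the table; top line 88 mm above the table. Own x runs along the pin; y and z turn as it rolls (z up at the start). Its axis moves half as far as its pushed top; let go at 0.05 m/s it rolls on about 4 mm
- blue_strip: flat blue strip stuck on the slab near one of its ends, 380 mm long, 30 mm wide, under 1 mm thick, nothing to bump against: the place for the pin. Origin at its centre on the slab's top (20 mm above the table); x runs along the strip, y across it. 85 to 205 mm from the pin at the start, on either side
- red_strip: flat red strip of the same size near the slab's other end, on the other side of the pin; not the place for the pin
- slab: fixed white marble pastry slab 400 x 620 x 20 mm (x, y, z), its top 20 mm above the table; origin at the centre of its underside; the strips lie parallel to its x, and the pin rolls along its y
- cutter: round steel pastry cutter, a ring 60 mm across and 40 mm high, standing on one end of the slab, beyond a strip; origin at the centre of its underside; bystander
- spice_jar: amber glass jar with black cap, 48 mm across and 80 mm high, standing on the other end of the slab, beyond the other strip; origin at the centre of its underside; bystander
- bowl: steel bowl 130 mm across, 65 mm high, to the left of the slab; origin under its centre; bystander
- flour_tin: aluminium tin 100 mm across, 150 mm high, to the right of the slab; origin under its centre; bystander
- cup: white cup 72 mm across, 85 mm high, at the right; origin under its centre; bystander

How it is judged:
By the outcome, as a careful person would: the job done as asked, in the order asked, and still so for the second after the job is handed in, with the robot touching nothing.
It also fails if it takes over 67 s, if anything falls off the work surface, if the arm or the gripper's body presses on something with over 40 N, if the wrist force passes 120 N, or if a joint passes its speed limit or range.

## Working session

There is one attempt and no reset: what is moved stays moved. The work goes in short steps, Python scripts to look and compute and a shell command to move; the robot and the scene stay as the last step left them, time stands still between calls to the robot, and variables do not carry over. Pictures are saved under pics/ and viewed, about 8 in all and at most 12, crops included, and the job is handed in when it is done.

```bash
mkdir -p pics; cat > h.py <<'E'
import numpy as np, cv2
from station import sense, cams, job
def snap(n,f,crop=None,k=1):
    im=cams.capture(n)[:,:,::-1]
    cv2.imwrite('pics/raw_'+f,im)
    if crop: a,b,c,d=crop; im=im[b:d,a:c]
    cv2.imwrite('pics/'+f,cv2.resize(im,None,fx=k,fy=k,interpolation=cv2.INTER_CUBIC))
def px(n,u,v,z,p=None):
    p=p or cams.camera_params(n)
    d=np.array(p['rotation'])@[(u-p['cx'])/p['fx'],(v-p['cy'])/p['fy'],1]
    o=np.array(p['origin']); return o+d*(z-o[2])/d[2]
def proj(n,P):
    p=cams.camera_params(n); q=np.array(p['rotation']).T@(np.array(P)-p['origin'])
    return q[0]/q[2]*p['fx']+p['cx'],q[1]/q[2]*p['fy']+p['cy']
E
python3 - <<'E'
from h import *
snap('top','t1.png',None,1.4); snap('side','s1.png',None,1.4)
s=sense(); print(s['tcp_pos'],s['ee_rot'],s['time_s'],s['wrist_force'])
for n in('top','side'): print(cams.camera_params(n))
E
```

```text
[ 0.25401867 -0.5706237   0.2912543 ] [[-9.13633970e-01 -4.06536713e-01 -9.32261240e-04]
 [-4.06537758e-01  9.13632305e-01  1.74985572e-03]
 [ 1.40363391e-04  1.97772703e-03 -9.99998034e-01]] 0.1 [-0.07756803 -0.9472982   0.4593011 ]
{'fx': 511.0853010490533, 'fy': 511.0853010490533, 'cx': 277.1689243529209, 'cy': 215.1285297729441, 'origin': array([ 0.40809552, -0.02824302,  1.97495765]), 'rotation': array([[-1.38536459e-02, -9.97383406e-01,  7.09536386e-02],
       [-9.99903018e-01,  1.39198615e-02,  4.38828728e-04],
       [-1.42534531e-03, -7.09406780e-02, -9.97479518e-01]])}
{'fx': 527.2829628937086, 'fy': 527.2829628937086, 'cx': 275.8707497749757, 'cy': 204.43794133897106, 'origin': array([-0.36033688, -0.95364406,  1.21783461]), 'rotation': array([[ 0.73386409, -0.44552042,  0.51279143],
       [-0.679204  , -0.4936888 ,  0.54309602],
       [ 0.01119902, -0.74684866, -0.66489973]])}
```

View pics/t1.png

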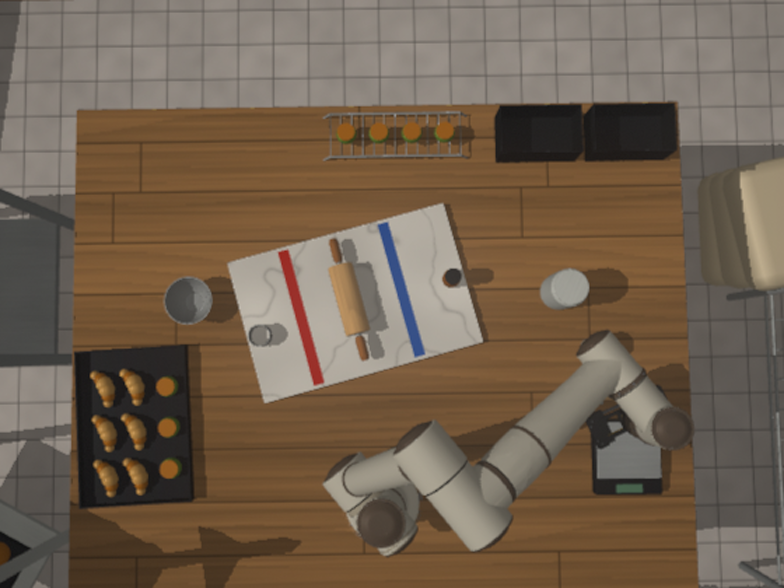

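View pics/s1.png

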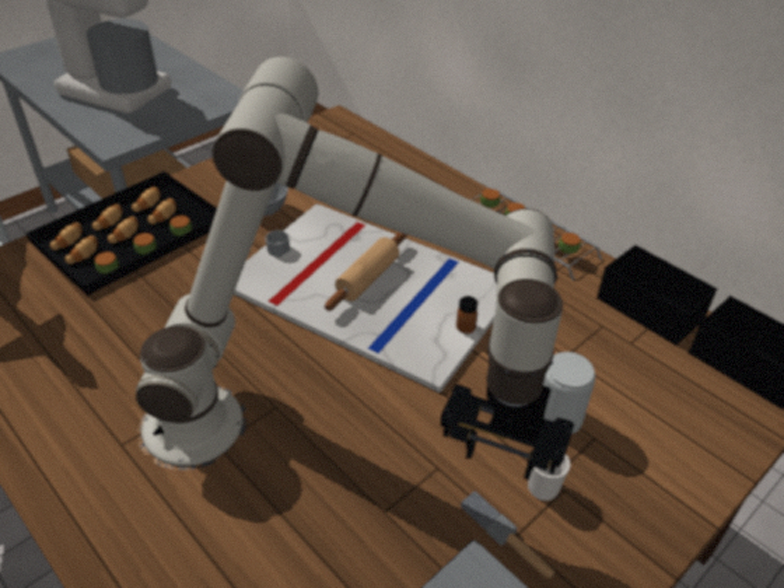

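The top view (1.4x) shows the pin's handle tips near (335,241) and (363,358), the blue strip from (383,224) to (418,355), and the jar beyond it at (452,278). The side view shows the gripper clear of the cup and tin, both below it. Next I'll take a close measurement.

```bash
python3 - <<'E'
from h import *
im=cv2.imread('pics/raw_t1.png'); p=cams.camera_params('top')
b,g,r=[im[:,:,i].astype(int) for i in range(3)]
box=np.zeros(b.shape,bool); box[140:295,155:350]=1
for nm,m in(('blue',(b>r+40)&(b>g+25)),('red',(r>g+70)&(r>b+60)&(g<80))):
    v,u=np.nonzero(m&box)
    k=[px('top',x,y,.02,p)[:2] for x,y in zip(u,v)]
    c,s,a=cv2.minAreaRect(np.array(k,np.float32)); q=np.array(k); w,V=np.linalg.eigh(np.cov(q.T))
    print(nm,len(u),'mean',q.mean(0),'rect',c,s,a,'axis',V[:,1],np.degrees(np.arctan2(V[1,1],V[0,1])))
c=im[155:275,215:315]; cv2.imwrite('pics/t1c.png',cv2.resize(c,None,fx=5,fy=5,interpolation=cv2.INTER_CUBIC))
E
```

```text
blue 701 mean [ 0.57981657 -0.06230476] rect (0.581672191619873, -0.06161658093333244) (0.3771677017211914, 0.027823500335216522) 15.000900268554688 axis [-0.96654475 -0.25649805] -165.13763006357473
red 677 mean [0.50791924 0.21306701] rect (0.5089375972747803, 0.21333886682987213) (0.37574154138565063, 0.02637556381523609) 14.816689491271973 axis [-0.96668476 -0.25596987] -165.16893782301312
```

View pics/t1c.png

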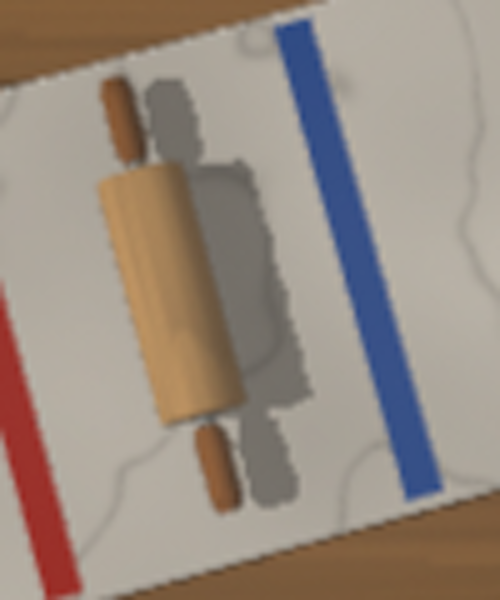

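The crop (5x, offset 215,155) shows the barrel's end midpoints at about (140,172) and (204,413), and the handle tips at (112,77) and (231,513). The pin is close to parallel with the strip. I'll compute the distances.

```bash
python3 - <<'E'
from h import *
f=lambda u,v,z=.054:px('top',215+u/5-.4,155+v/5-.4,z)[:2]
B=np.array([.5807,-.0620]); e=np.array([.9666,.2562]); n=np.array([.2562,-.9666])
for a,b in(((140,172.5),(204.5,413.5)),((112,77),(231,513))):
    A,C=f(*a),f(*b); d=A-C; print(A,C,'mid',(A+C)/2,'len',np.hypot(*d),'yaw',np.degrees(np.arctan2(d[1],d[0])),'to blue n',(B-(A+C)/2)@n,'e',(B-(A+C)/2)@e)
R=np.array(sense()['ee_rot']); print('tool yaw x',np.degrees(np.arctan2(R[1,0],R[0,0])))
E
```

```text
[0.64524631 0.10196699] [0.46238049 0.05515513] mid [0.5538134  0.07856106] len 0.188762445361612 yaw 14.358810149210782 to blue n 0.14275466600350806 e -0.010023155026892942
[0.71842248 0.12254404] [0.38759843 0.03610846] mid [0.55301046 0.07932625] len 0.3419293180567563 yaw 14.642544114671583 to blue n 0.14370001306688868 e -0.009443073573006174
tool yaw x -156.01247282268724
```

Pin axis to strip: 143 mm across, and about 10 mm along. The yaw is within 0.5°. With tool y along the strip, tool +x is the push direction. I'll turn first, then travel over at height.

```bash
python3 -m handwheel '[[0,0,0,-10.1,1],[0,0,0,-10.1,1],[0,0,0,-10.1,1],[0,0,0,-10.1,1],[0,0,0,-10.1,1],[0,0,0,-10.1,1],[0,0,0,-10.1,1],[0,0,0,-10.1,1],[0,0,0,0,1]]'; python3 -m handwheel '[[-3.7,-3,0,0,1],[-3.7,-3,0,0,1],[-3.7,-3,0,0,1],[-3.7,-3,0,0,1],[-3.7,-3,0,0,1],[-3.7,-3,0,0,1],[-3.7,-3,0,0,1],[-3.7,-3,0,0,1],[-3.7,-3,0,0,1],[-3.7,-3,0,0,1]]'; python3 -m handwheel '[[-3.7,-3,0,0,1],[-3.7,-3,0,0,1],[-3.7,-3,0,0,1],[-3.7,-3,0,0,1],[-3.7,-3,0,0,1],[0,0,3,0,1],[0,0,3,0,1],[0,0,2,0,1],[0,0,0,0,1]]'
cat >> h.py <<'E'
B=np.array([.5807,-.0620]); e=np.array([.9666,.2562]); n=np.array([.2562,-.9666])
def tool():
    s=sense(); R=np.array(s['ee_rot']); P=np.array(s['tcp_pos']); d=P[:2]-B
    print('t %.2f n %.1f e %.1f tipz %.1f mm yaw %.2f tiltz'%(s['time_s'],d@n*1e3,d@e*1e3,(P[2]-.07)*1e3,np.degrees(np.arctan2(R[1,0],R[0,0]))),R[:,2].round(4),'F',np.round(s['wrist_force'],1),'q',np.round(s['joints'],1))
E
python3 -c "from h import *; tool()"
```

```text
time_s: 1.23
tcp_pos: [0.2541, -0.5708, 0.2917]
ee_rot: [[0.253, -0.967, -0.0], [-0.967, -0.253, 0.001], [-0.001, 0.0, -1.0]]
wrist_force: [0.7, 0.5, -0.5]
gripper_width: 0.997
time_s: 2.48
tcp_pos: [0.4501, -0.1351, 0.2923]
ee_rot: [[0.252, -0.968, 0.0], [-0.968, -0.252, 0.0], [0.0, -0.0, -1.0]]
wrist_force: [0.8, -1.2, 0.5]
gripper_width: 0.997
time_s: 3.6
tcp_pos: [0.5466, 0.0802, 0.2105]
ee_rot: [[0.253, -0.967, -0.004], [-0.967, -0.253, -0.002], [0.001, 0.004, -1.0]]
wrist_force: [-0.2, -0.1, 0.1]
gripper_width: 1.004
t 3.60 n -146.2 e 3.5 tipz 140.5 mm yaw -75.35 tiltz [-0.0041 -0.0017 -1.    ] F [-0.2 -0.1  0.1] q [ 25.2  19.4 -16.3  -0.  -54.5 -10.5]
```

```bash
python3 -m handwheel '[[-0.6,-0.6,2,0,1],[0,0,2,0,1],[0,0,0.5,0,1],[0,0,0,0,1],[0,0,0,0,1]]'; python3 -c "
from h import *
tool(); snap('wrist','w1.png',None,1.2); snap('side','s2.png',(150,100,400,280),3)
tool()"
```

```text
time_s: 4.22
tcp_pos: [0.5524, 0.088, 0.1685]
ee_rot: [[0.255, -0.967, 0.002], [-0.967, -0.255, 0.001], [-0.0, -0.002, -1.0]]
wrist_force: [0.3, -0.8, 0.3]
gripper_width: 1.005
t 4.22 n -152.3 e 11.1 tipz 98.5 mm yaw -75.22 tiltz [ 2.2e-03  7.0e-04 -1.0e+00] F [ 0.3 -0.8  0.3] q [ 25.7  22.6 -18.4   0.  -48.8 -10.9]
t 4.33 n -152.3 e 10.9 tipz 98.2 mm yaw -75.21 tiltz [ 1.7e-03  7.0e-04 -1.0e+00] F [-1.   0.2 -0.4] q [ 25.7  22.6 -18.4   0.  -48.8 -10.9]
```

View pics/w1.png

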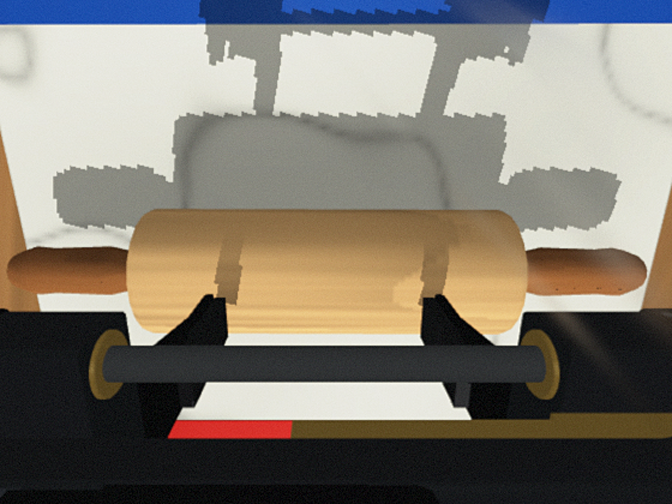

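View pics/s2.png

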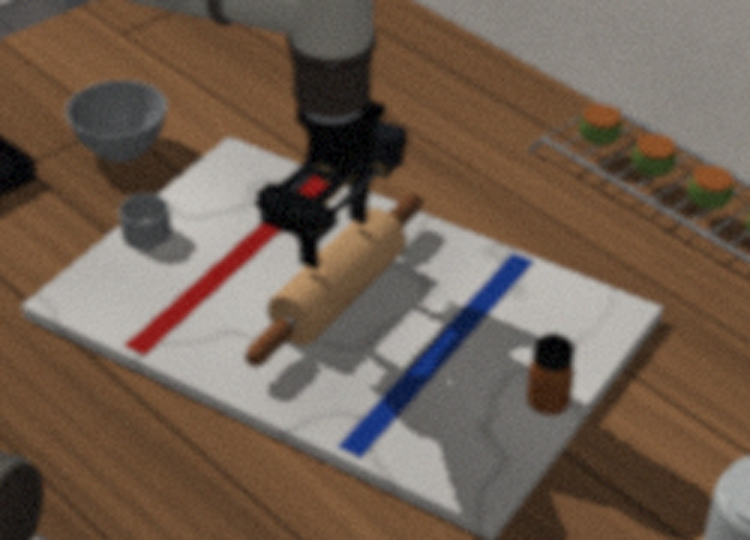

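The wrist view shows the fingers just above the near half of the barrel, centred along it, with the barrel level and parallel to the blue strip at row 23. The side view agrees. Next I'll lower until contact.

```bash
python3 -m handwheel '[[0,0,0.5,0,1],[0,0,0.3,0,1],[0,0,0.2,0,1],[0,0,0,0,1]]'; python3 -c "
from h import *
tool()"; python3 -m handwheel '[[0,0,0.15,0,1],[0,0,0,0,1]]'; python3 -c "
from h import *
tool()"
```

```text
time_s: 4.82
tcp_pos: [0.5517, 0.0876, 0.158]
ee_rot: [[0.256, -0.967, -0.0], [-0.967, -0.256, -0.001], [0.001, 0.0, -1.0]]
wrist_force: [-2.3, -0.8, 6.1]
gripper_width: 1.001
t 4.83 n -152.1 e 10.3 tipz 88.0 mm yaw -75.19 tiltz [-3.e-04 -7.e-04 -1.e+00] F [-2.3 -0.8  6.1] q [ 25.7  23.4 -19.1   0.  -47.6 -10.9]
time_s: 5.08
tcp_pos: [0.5518, 0.0874, 0.1579]
ee_rot: [[0.256, -0.967, 0.0], [-0.967, -0.256, -0.001], [0.001, 0.0, -1.0]]
wrist_force: [-5.5, -0.0, 12.6]
gripper_width: 1.0
t 5.08 n -151.9 e 10.3 tipz 87.9 mm yaw -75.17 tiltz [ 2.0e-04 -1.3e-03 -1.0e+00] F [-5.5 -0.  12.6] q [ 25.7  23.4 -19.1   0.1 -47.6 -10.9]
```

Contact is at 12.6 N, which is gentle. First stroke is 36 mm of top travel, then stop under the fingers and look.

```bash
python3 -m handwheel '[[0.4,0,0,0,1],[0.7,0,0,0,1],[0.7,0,0,0,1],[0.7,0,0,0,1],[0.7,0,0,0,1],[0.4,0,0,0,1],[0,0,0,0,1]]'; python3 -c "
from h import *
tool()
snap('wrist','w2.png',None,1.2)"
```

```text
time_s: 5.95
tcp_pos: [0.561, 0.0523, 0.1576]
ee_rot: [[0.256, -0.967, 0.0], [-0.967, -0.256, -0.001], [0.001, 0.0, -1.0]]
wrist_force: [-4.3, -1.5, 10.7]
gripper_width: 0.997
t 5.95 n -115.5 e 10.2 tipz 87.6 mm yaw -75.19 tiltz [ 1.0e-04 -1.3e-03 -1.0e+00] F [-4.3 -1.5 10.7] q [ 21.8  23.8 -18.4   0.1 -47.8  -7.1]
```

View pics/w2.png

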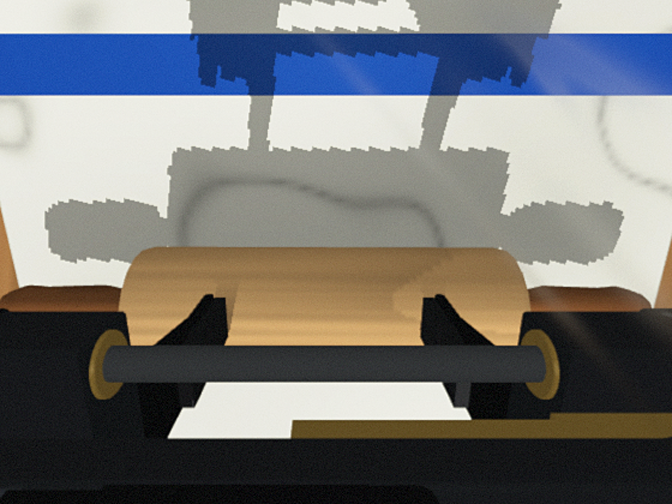

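It rolled cleanly: the barrel's far edge moved from row 210 to 248 and stayed level. The second stroke includes a small sideways component (toward −e) to see whether the 10 mm along-strip offset can be reduced.

```bash
python3 -m handwheel '[[0,0,-0.8,0,1],[-1.0,0,0,0,1],[-0.8,0,0,0,1],[0,0,0,0,1],[0,0,0.5,0,1],[0,0,0.4,0,1],[0,0,0,0,1]]';  python3 -m handwheel '[[0.4,0.05,0,0,1],[0.7,0.1,0,0,1],[0.7,0.1,0,0,1],[0.7,0.1,0,0,1],[0.7,0.1,0,0,1],[0.4,0.05,0,0,1],[0,0,0,0,1]]'; python3 -c "
from h import *
tool()
snap('wrist','w3.png',None,1.2)"
```

```text
time_s: 6.88
tcp_pos: [0.5568, 0.0698, 0.1578]
ee_rot: [[0.256, -0.967, 0.001], [-0.967, -0.256, -0.002], [0.002, -0.001, -1.0]]
wrist_force: [-5.6, -1.4, 17.6]
gripper_width: 0.998
time_s: 7.75
tcp_pos: [0.5648, 0.0348, 0.1579]
ee_rot: [[0.257, -0.966, 0.011], [-0.966, -0.257, 0.001], [0.002, -0.011, -1.0]]
wrist_force: [4.2, 1.0, 9.0]
gripper_width: 0.997
t 7.75 n -97.6 e 9.4 tipz 87.9 mm yaw -75.12 tiltz [ 0.0107  0.0013 -0.9999] F [4.2 1.  9. ] q [ 20.   23.7 -18.5   0.2 -47.2  -5.2]
```

View pics/w3.png

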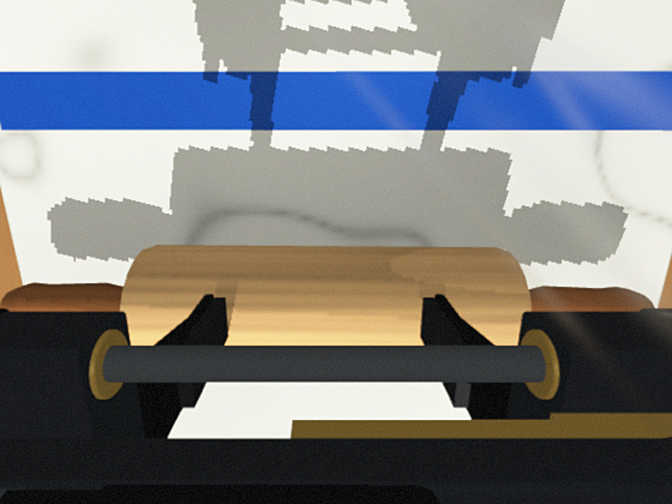

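The fingers and pin hold without slipping, and the sideways strain mostly goes into arm compliance (about 1 mm gained). I'll continue with the same stroke, resetting the side offset each return.

```bash
python3 -m handwheel '[[0,0,-0.8,0,1],[-1.0,-0.4,0,0,1],[-0.8,0,0,0,1],[0,0,0,0,1],[0,0,0.5,0,1],[0,0,0.3,0,1],[0,0,0,0,1]]';  python3 -m handwheel '[[0.4,0.2,0,0,1],[0.7,0.2,0,0,1],[0.7,0.2,0,0,1],[0.7,0.2,0,0,1],[0.7,0.1,0,0,1],[0.4,0,0,0,1],[0,0,0,0,1]]'; python3 -c "
from h import *
tool()"
python3 -m handwheel '[[0,0,-0.8,0,1],[-1.0,-0.7,0,0,1],[-0.8,0,0,0,1],[0,0,0,0,1],[0,0,0.5,0,1],[0,0,0.3,0,1],[0,0,0,0,1]]';  python3 -m handwheel '[[0.4,0.2,0,0,1],[0.7,0.2,0,0,1],[0.7,0.2,0,0,1],[0.7,0.2,0,0,1],[0.7,0.1,0,0,1],[0.4,0,0,0,1],[0,0,0,0,1]]'; python3 -c "
from h import *
tool()
snap('wrist','w4.png',None,1.2)"
```

```text
time_s: 8.68
tcp_pos: [0.5604, 0.0521, 0.1578]
ee_rot: [[0.256, -0.967, 0.001], [-0.967, -0.256, -0.002], [0.002, -0.001, -1.0]]
wrist_force: [-5.6, -1.6, 17.3]
gripper_width: 1.002
time_s: 9.55
tcp_pos: [0.5656, 0.0164, 0.1581]
ee_rot: [[0.257, -0.966, 0.014], [-0.966, -0.257, 0.002], [0.002, -0.014, -1.0]]
wrist_force: [6.4, 1.0, 8.4]
gripper_width: 0.999
t 9.55 n -79.7 e 5.5 tipz 88.1 mm yaw -75.11 tiltz [ 0.0136  0.0018 -0.9999] F [6.4 1.  8.4] q [ 18.1  23.7 -18.6   0.2 -47.   -3.4]
time_s: 10.42
tcp_pos: [0.563, 0.0342, 0.1578]
ee_rot: [[0.256, -0.967, 0.001], [-0.967, -0.256, -0.002], [0.002, -0.001, -1.0]]
wrist_force: [-5.0, -0.6, 16.7]
gripper_width: 1.003
time_s: 11.3
tcp_pos: [0.5682, -0.0016, 0.1581]
ee_rot: [[0.257, -0.966, 0.014], [-0.966, -0.257, 0.001], [0.002, -0.014, -1.0]]
wrist_force: [5.8, 0.9, 8.4]
gripper_width: 0.996
t 11.30 n -61.5 e 3.4 tipz 88.1 mm yaw -75.11 tiltz [ 0.0137  0.0014 -0.9999] F [5.8 0.9 8.4] q [ 16.2  23.9 -18.2   0.2 -47.1  -1.5]
```

View pics/w4.png

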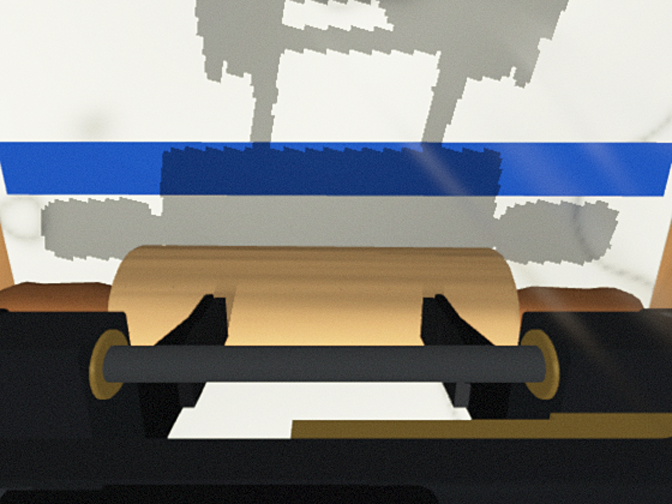

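The barrel moved about 10 px left in the frame: the fingertips slid along it rather than the pin following. The rolling itself is good, and the pin is now about 71 mm short. I'll make one careful attempt at along-axis centring, pads centred on the top with a firmer but modest press.

```bash
python3 -m handwheel '[[0,0,-0.8,0,1],[-0.9,-0.6,0,0,1],[0,0,0,0,1],[0,0,0.5,0,1],[0,0,0.3,0,1],[0,0,0.3,0,1],[0,0,0,0,1]]'; python3 -c "
from h import *
tool()";  python3 -m handwheel '[[0,0.2,0.05,0,1],[0,0.2,0.05,0,1],[0,0.2,0.05,0,1],[0,0.2,0.05,0,1],[0,0.2,0.05,0,1],[0,0.2,0.05,0,1],[0,0.2,0,0,1],[0,0,0,0,1]]'; python3 -c "
from h import *
tool()
snap('wrist','w5.png',None,1.2)"
```

```text
time_s: 12.22
tcp_pos: [0.567, 0.0067, 0.1576]
ee_rot: [[0.257, -0.966, 0.002], [-0.966, -0.257, -0.003], [0.004, -0.001, -1.0]]
wrist_force: [-10.8, -2.8, 32.2]
gripper_width: 1.003
t 12.22 n -69.9 e 4.4 tipz 87.6 mm yaw -75.10 tiltz [ 0.0017 -0.0033 -1.    ] F [-10.8  -2.8  32.2] q [ 17.1  24.  -18.    0.3 -47.9  -2.4]
time_s: 13.22
tcp_pos: [0.5643, 0.0066, 0.1588]
ee_rot: [[0.262, -0.965, 0.031], [-0.965, -0.262, 0.003], [0.005, -0.03, -1.0]]
wrist_force: [8.5, 2.5, 29.1]
gripper_width: 0.999
t 13.22 n -70.5 e 1.7 tipz 88.8 mm yaw -74.83 tiltz [ 0.0307  0.0028 -0.9995] F [ 8.5  2.5 29.1] q [ 17.3  23.2 -19.4   0.5 -45.7  -2.5]
```

View pics/w5.png

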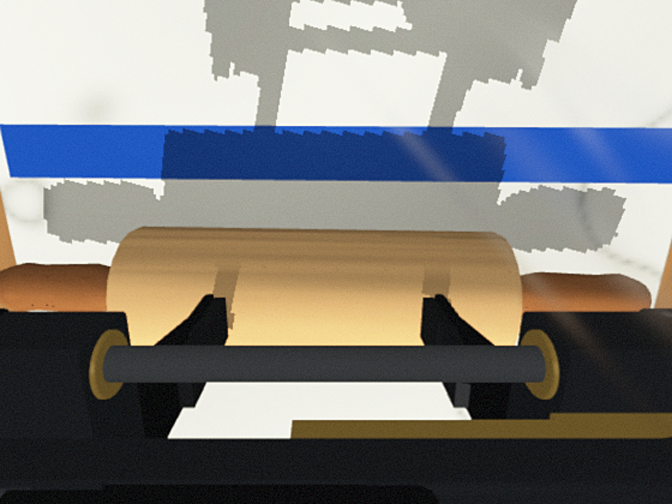

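The pin does not slide under a moderate press and the arm just flexes, so I'll leave the along-strip offset. At 9–10 mm, the pin stays inside the strip's length. I'll unload and measure from above.

```bash
python3 -m handwheel '[[0,-0.7,-0.6,0,1],[0,-0.7,-0.8,0,1],[0,-0.6,-0.3,0,1],[0,0,0,0,1],[0,0,0,0,1]]'; python3 -c "
from h import *
tool()
snap('wrist','w6.png')
im=cv2.imread('pics/raw_w6.png'); p=cams.camera_params('wrist')
hsv=cv2.cvtColor(im,cv2.COLOR_BGR2HSV); m=cv2.inRange(hsv,(8,50,90),(25,200,255))
# barrel far silhouette edge & blue strip edges at several columns
for c in (130,200,270,340,400):
    bl=np.nonzero((im[:,c,0].astype(int)>im[:,c,2]+40))[0]; w=np.nonzero(m[100:260,c])[0]+100
    P=[px('wrist',c,r,.02,p)[:2]-B for r in (bl.min(),bl.max()+1)]
    print(c,bl.min(),bl.max(),w.min(),'strip n',[round(float(q@n)*1e3,1) for q in P])
    # silhouette: find axis n with tangent ray
    o=np.array(p['origin']); d=np.array(p['rotation'])@[(c-p['cx'])/p['fx'],(w.min()-p['cy'])/p['fy'],1]
    on=(o[:2]-B)@n; dn=d[:2]@n; L=np.hypot(dn,d[2]); # dist of axis(z=.054) to ray=0.034, on the -n side
    t=(.054-o[2])/d[2]; xn=on+t*dn; print('   pin n',round((xn-.034*L/abs(d[2]))*1e3,1))
"
```

```text
time_s: 13.9
tcp_pos: [0.5718, 0.0094, 0.1648]
ee_rot: [[0.255, -0.967, -0.002], [-0.967, -0.255, -0.0], [-0.0, 0.002, -1.0]]
wrist_force: [0.0, -1.0, -0.3]
gripper_width: 1.0
t 13.90 n -71.3 e 9.7 tipz 94.8 mm yaw -75.22 tiltz [-2.2e-03 -4.0e-04 -1.0e+00] F [ 0.  -1.  -0.3] q [ 17.2  24.  -16.7  -0.  -49.4  -2.4]
130 0 284 188 strip n [73.9, -125.6]
   pin n -73.7
200 52 364 188 strip n [44.1, -202.9]
   pin n -73.7
270 0 349 188 strip n [73.9, -187.6]
   pin n -73.8
340 34 349 188 strip n [54.7, -187.8]
   pin n -73.8
400 52 277 188 strip n [44.1, -119.7]
   pin n -73.9
```

```bash
cat >> h.py <<'E'
def meas(f):
    snap('wrist',f); im=cv2.imread('pics/raw_'+f); p=cams.camera_params('wrist')
    hsv=cv2.cvtColor(im,cv2.COLOR_BGR2HSV); m=cv2.inRange(hsv,(8,50,90),(25,200,255)); mb=cv2.inRange(hsv,(105,150,50),(125,255,255))
    for c in (130,270,310,400):
        bl=np.nonzero(mb[:,c])[0]; w=np.nonzero(m[60:260,c])[0]+60
        s=[(px('wrist',c,r,.02,p)[:2]-B)@n*1e3 for r in (bl.min(),bl.max()+1)] if len(bl) else []
        o=np.array(p['origin']); d=np.array(p['rotation'])@[(c-p['cx'])/p['fx'],(w.min()-p['cy'])/p['fy'],1]
        dn=d[:2]@n; xn=(o[:2]-B)@n+(.054-o[2])/d[2]*dn
        print(c,'strip n',np.round(s,1),np.mean(s).round(1),'pin n',round((xn-.034*np.hypot(dn,d[2])/abs(d[2]))*1e3,1))
E
python3 -c "
from h import *
meas('w7.png')"
```

```text
130 strip n [ 11.9 -17. ] -2.6 pin n -73.7
270 strip n [ 12.5 -17. ] -2.3 pin n -73.8
310 strip n [ 12.5 -17.1] -2.3 pin n -73.8
400 strip n [ 12.5 -17.1] -2.3 pin n -73.9
```

The wrist camera puts the remaining distance at 71.4 mm, consistent with dead reckoning, and parallel to 0.1 mm. That means four strokes of about 36 mm; here are the first three.

```bash
S='[[0.4,0,0,0,1],[0.7,0,0,0,1],[0.7,0,0,0,1],[0.7,0,0,0,1],[0.7,0,0,0,1],[0.4,0,0,0,1],[0,0,0,0,1]]' ; unset S
python3 -m handwheel '[[-0.9,0,0,0,1],[0,0,0.5,0,1],[0,0,0.6,0,1],[0,0,0,0,1]]' | grep force; python3 -m handwheel '[[0.4,0,0,0,1],[0.7,0,0,0,1],[0.7,0,0,0,1],[0.7,0,0,0,1],[0.7,0,0,0,1],[0.4,0,0,0,1],[0,0,0,0,1]]'|grep force
python3 -m handwheel '[[0,0,-0.8,0,1],[-1.0,0,0,0,1],[-0.8,0,0,0,1],[0,0,0,0,1],[0,0,0.5,0,1],[0,0,0.3,0,1],[0,0,0,0,1]]'|grep force;  python3 -m handwheel '[[0.4,0,0,0,1],[0.7,0,0,0,1],[0.7,0,0,0,1],[0.7,0,0,0,1],[0.7,0,0,0,1],[0.4,0,0,0,1],[0,0,0,0,1]]'|grep force
python3 -m handwheel '[[0,0,-0.8,0,1],[-1.0,0,0,0,1],[-0.8,0,0,0,1],[0,0,0,0,1],[0,0,0.5,0,1],[0,0,0.3,0,1],[0,0,0,0,1]]'|grep force;  python3 -m handwheel '[[0.4,0,0,0,1],[0.7,0,0,0,1],[0.7,0,0,0,1],[0.7,0,0,0,1],[0.7,0,0,0,1],[0.4,0,0,0,1],[0,0,0,0,1]]'|grep force
python3 -m handwheel '[[0,0,-0.8,0,1],[-1.0,0,-0.3,0,1],[-0.8,0,0,0,1],[0,0,0,0,1]]'|grep force
python3 -c "
from h import *
tool();meas('w8.png')"
```

```text
wrist_force: [-5.0, -0.9, 16.4]
wrist_force: [-4.2, -1.8, 13.8]
wrist_force: [-4.9, -1.4, 16.3]
wrist_force: [-3.8, -1.9, 14.7]
wrist_force: [-4.4, -1.1, 16.0]
wrist_force: [-3.9, -2.0, 13.9]
wrist_force: [-0.6, -0.3, -0.7]
t 19.38 n -27.3 e 10.2 tipz 95.2 mm yaw -75.13 tiltz [-1.e-03 -1.e-04 -1.e+00] F [-0.6 -0.3 -0.7] q [ 12.6  25.  -14.9  -0.  -50.2   2.3]
130 strip n [13.  11.6] 12.3 pin n -17.9
270 strip n [12.4 10.9] 11.6 pin n -18.5
310 strip n [13.1 10.9] 12.0 pin n -18.5
400 strip n [12.4 11. ] 11.7 pin n -18.4
```

About 16–17 mm remains. I'll push a final 33 mm of top travel, then lift off vertically and measure.

```bash

python3 -m handwheel '[[0,0,0.5,0,1],[0,0,0.6,0,1],[0,0,0,0,1],[0.4,0,0,0,1],[0.7,0,0,0,1],[0.7,0,0,0,1],[0.7,0,0,0,1],[0.5,0,0,0,1],[0.3,0,0,0,1],[0,0,0,0,1]]'|grep force
python3 -m handwheel '[[0,0,0,0,1],[0,0,-0.4,0,1],[0,0,-0.7,0,1],[-2,0,-2,0,1],[-3,0,-3,0,1],[-4,0,-3,0,1],[-4,0,-2,0,1],[-2,0,-2,0,1],[0,0,0,0,1]]'|grep force
python3 -c "
from h import *
tool(); snap('wrist','w9.png',None,1.2); meas('w10.png')
snap('top','t2.png')
im=cv2.imread('pics/raw_t2.png'); cv2.imwrite('pics/t2c.png',cv2.resize(im[150:290,230:360],None,fx=4.2,fy=4.2,interpolation=cv2.INTER_CUBIC))"
```

```text
wrist_force: [-5.0, -1.8, 15.3]
wrist_force: [0.5, -0.1, -0.6]
t 21.80 n -145.4 e 11.2 tipz 218.4 mm yaw -75.01 tiltz [ 0.0048  0.0019 -1.    ] F [ 0.5 -0.1 -0.6] q [ 24.9  15.8  -9.3   0.  -64.6 -10. ]Traceback (most recent call last):
  File "<string>", line 3, in <module>
    tool(); snap('wrist','w9.png',None,1.2); meas('w10.png')
                                             ~~~~^^^^^^^^^^^
  File "h.py", line 25, in meas
    o=np.array(p['origin']); d=np.array(p['rotation'])@[(c-p['cx'])/p['fx'],(w.min()-p['cy'])/p['fy'],1]
                                                                             ~~~~~^^
    return umr_minimum(a, axis, None, out, keepdims, initial, where)
ValueError: zero-size array to reduction operation minimum which has no identity
```

View pics/w9.png

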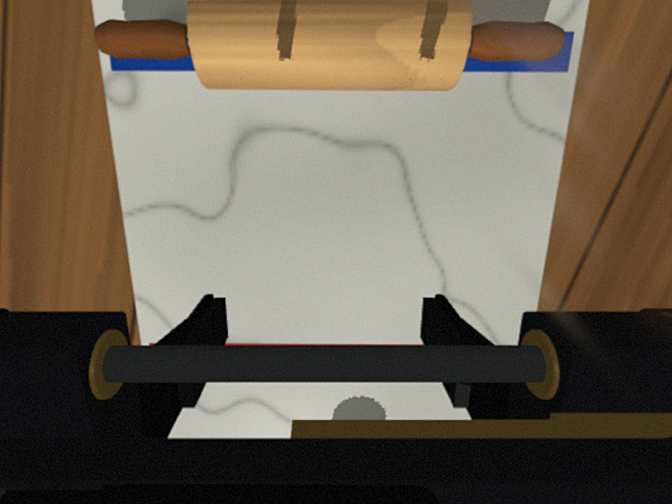

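The wrist view shows the pin lying over the strip, parallel to it: handles span about cols 95–566 at row 38, strip ends at about (110,70) and (572,33). I'll move forward at height for a squarer view and measure numerically.

```bash
python3 -m handwheel '[[4,0,-2,0,1],[4,0,-2,0,1],[0,0,0,0,1],[0,0,0,0,1]]'|grep force
python3 -c "
from h import *
tool(); snap('wrist','w11.png',(0,0,560,260),1.4)
print(proj('wrist',[B[0],B[1],.02]),proj('wrist',[*(B+.19*e),.02]),proj('wrist',[*(B-.19*e),.02]))"
```

```text
wrist_force: [-0.4, 0.5, 0.0]
t 22.40 n -62.9 e 9.7 tipz 254.3 mm yaw -75.30 tiltz [-0.0027 -0.     -1.    ] F [-0.4  0.5  0. ] q [ 16.3  15.9  -3.8  -0.  -70.4  -1.6]
(np.float64(276.70214235103487), np.float64(124.95175162084811)) (np.float64(112.45869431439135), np.float64(125.12476840650861)) (np.float64(440.5170304667256), np.float64(124.77918628735131))
```

View pics/w11.png

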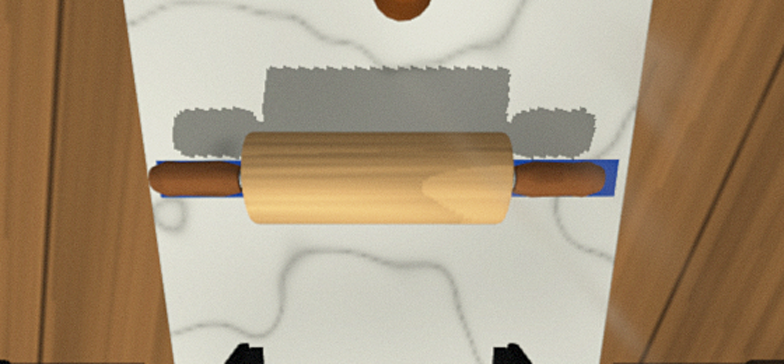

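The barrel sits at rows 132–224 and the strip at rows 159–197 (1.4x), seen nearly from above. I'll compute the exact offset.

```bash
python3 -c "
from h import *
im=cv2.imread('pics/raw_w11.png'); p=cams.camera_params('wrist')
hsv=cv2.cvtColor(im,cv2.COLOR_BGR2HSV); mb=cv2.inRange(hsv,(105,120,40),(125,255,255)); m=cv2.inRange(hsv,(5,60,60),(25,255,255)); mb[200:]=0
nn=lambda u,v,z:(px('wrist',u,v,z,p)[:2]-B)@np.array([n,e]).T*1e3
N=[]
for c in (168,436,438):
    r=np.nonzero(mb[:,c])[0]; a=nn(c,r.min(),.02)[0];b=nn(c,r.max()+1,.02)[0]; print('strip',c,r.min(),r.max()+1,round(a,1),round(b,1),'mid',round((a+b)/2,1))
o=np.array(p['origin']); h=o[2]-.054; on=(o[:2]-B)@n*1e3
for c in (190,230,270,310,350):
    r=np.nonzero(m[85:175,c])[0]+85; A=[np.arctan2(nn(c,v,.054)[0]-on,h*1e3) for v in (r.min(),r.max()+1)]
    print('pin',c,r.min(),r.max()+1,round(on+h*1e3*np.tan(np.mean(A)),1))
v,u=np.nonzero(mb); print('strip e',nn(u.max()+1,v[u==u.max()].mean(),.02)[1],nn(u.min(),v[u==u.min()].mean(),.02)[1])
print('pin tips e',nn(149/1.4,180/1.4,.054)[1],nn(605/1.4,180/1.4,.054)[1])
"
```

```text
strip 168 115 141 11.2 -18.1 mid -3.5
strip 436 114 140 12.0 -17.3 mid -2.7
strip 438 114 139 12.0 -16.2 mid -2.1
pin 190 94 160 -1.6
pin 230 94 160 -1.6
pin 270 94 160 -1.6
pin 310 94 160 -1.7
pin 350 94 160 -1.7
strip e -190.10715761298536 189.0616777834906
pin tips e 181.3283116797898 -164.52845120300643
```

The pin is within about 1 mm of the strip's centre line, parallel, and about 9 mm along, with the whole pin within the strip's length. I'll confirm it's at rest and the bystanders are unmoved, then hand in.

```bash
python3 -m handwheel '[[-4,0,-2,0,1],[-4,0,-1,0,1],[0,0,0,0,1],[0,0,0,0,1]]'|grep force; python3 -c "
from h import *
snap('top','t3.png',None,1.4); tool()"
```

```text
wrist_force: [-0.7, 0.1, 0.1]
t 23.00 n -143.3 e 10.1 tipz 284.9 mm yaw -75.19 tiltz [-1.7e-03 -6.0e-04 -1.0e+00] F [-0.  -0.1 -0.4] q [ 24.7  13.5  -2.8  -0.  -73.8  -9.9]
```

View pics/t3.png

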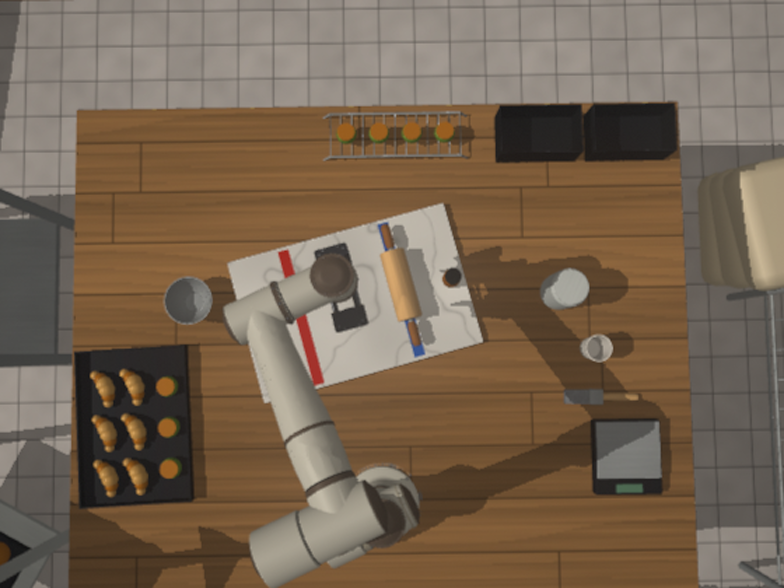

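The top view shows the pin lying on the blue strip, with its barrel centre near (401,284). The jar at (452,277), bowl at (188,300) and tin at (566,289) are where they were at the start.

```bash
python3 -c "
from station import job; print(job.finish_job())"
```

```text
the job is handed in; nothing more can be done
None
```

I rolled the pin about 142 mm to the blue strip and handed the job in at about 23 s. It took eight short fingertip strokes on top of the barrel, each stopped under the fingers before lifting.

- **Across the strip:** the last wrist-camera check put the pin's axis about 1 mm from the strip's centre line and parallel to it.
- **Along the strip:** the pin is still about 9 mm off centre, as it was at the start. I tried dragging it along its axis with light pressure (fingertips slid) and then at about 30 N (it stayed put), so I left it. Its ends remain within the strip's length.
- **Everything else:** in the final top view the jar, bowl and tin stood where they began. The arm hid the cutter from above, and hid the cup in the first top view, so I could not compare those two; the arm was kept clear of both. The robot was touching nothing at hand-in, and the highest contact force I read was about 34 N, all at the fingertips.

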